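# Turn the packing card over for the next batch

### The arm

A 7-joint arm with a two-finger parallel gripper is mounted at the origin on the work surface. World frame = base frame: x ahead of the robot, y to its left, z up, the work surface at z = 0. Lengths are in m, angles in rad, forces in N, time in s.
With the tool pointing down it reaches from about 0.4 to 0.85 m from the base axis. Payload 4.5 kg.
Tool frame: the origin (TCP) lies midway between the tips of the shut fingers; the grasp point (between the pads) lies 19 mm behind it; z points along the fingers, y is the direction in which the jaws open and shut (so a half turn about z gives the same grasp; the last joint's range is limited). The gripper opens to 88 mm and grips with 3 to 60 N. Pads are 18 mm wide; open, the fingers measure 123 mm over their backs; the gripper's body (75 mm by 187 mm) begins 45 mm behind the grasp point.
Start: joints at [1.283, 0.689, -0.195, 1.565, 0.157, 0.902, -0.215], TCP at [0.198, -0.593, 0.239] pointing down, gripper open.
Joint ranges: [-3.01, 3.01], [-0.46, 2.08], [-1.47, 1.51], [0.13, 2.56], [-1, 4.14], [0.04, 2.09], [-2.66, 2.66]. Speed limits (rad/s): [2.57, 2.57, 3.14, 3.14, 3.14, 3.14, 3.14].

### API

Orientations are given as a unit quaternion [x, y, z, w].
In Python, from plant import get_state, snapshot, finish_job, find_in gives the robot as it stands.
- The arm moves only by the shell command python3 -m creep 'ROWS' [OPENING] [FORCE]. ROWS is JSON, one flat list of numbers, 6 for each row, row after row: the shift along the tool's x, y, z in mm, then the turn, a rotation vector about the tool's x, y, z in degrees. In form: [tx, ty, tz, wx, wy, wz, tx, ty, tz, wx, wy, wz, ...]. A call has 1 to 5 rows; each row shifts and turns the pose as measured when the row begins, along the tool's axes as they then stand; what a row does not reach is not made up. A row lasts 1/12 s, in which the tool goes at most 41.7 mm and 7.16 degrees, less where a joint would pass 70% of its speed; a pose out of reach is approached as far as the arm can. A call is refused whole if a number of a shift passes 41.7 or a number of a turn 7.16, either way. A call with a gripper value outside its range is refused whole. OPENING is the finger opening in mm, from 0 to 88.1, set as the call begins (- or left out, the last holds). The fingers move at their own pace and stop on an object; FORCE is the grip in N (left out, the last holds). Time passes only in rows, so rows that do not move let the fingers close. It gives the time, the measured TCP pose, the force and the opening at its end, in the units of the state.
- get_state(): the state, without advancing time (a new reading comes with each control period).
- snapshot(name): name is "side" or "top"; returns a dict with "color" (420x560x3 uint8, red, green, blue), "intrinsics" (3x3 intrinsics, pixels), "extrinsics" (4x4, takes a point from world to camera coordinates). Camera axes: x right, y down, z forward; pixel columns grow to the right and rows downward; lengths in m; the calibration is good to about 2 mm. A picture is of the moment at which its call begins. There is no depth.
- finish_job(): hands the job in, once; it reports no verdict.
Trained networks look in the newest picture that a camera, given by its name, has taken for a name from the list of things; names that differ only in an ending like _2 or _b are one class to them, and where a whole thing is asked for, a point or a joint stands for the part that bears it (a point fixed in the world has none). Each returns a list of dicts, best first, with "score" (0 to 1); they miss things now and then, are a little off and sometimes report something else, mostly with a low value. They report only what shows in the picture. A call takes as long as a camera call. They do not tell look-alikes from the thing itself.
- find_in(thing, camera): "xy" ([column, row] in pixels, amid what is visible of it).
The state is a dict: "clock": time; "q": joint angles; "qd": joint speeds; "joint_torque": joint torques, N m; "tool_pos": TCP position; "eef_rot": TCP orientation; "contact_force": force on the tool from outside, world axes, zero at the start; "moment": the same for the moment, N m; "opening": opening from 0.0 (shut) to 1.0 (fully open).
Only numpy, scipy, OpenCV 4.12 (cv2) and the standard library are available. Lean on these libraries where they do the work, as an engineer would, in place of code of your own. Each camera call takes 0.05 s, during which the arm holds its last target.

### The job

The next batch is another product, so turn the packing card over: first push the seasoning tin, which stands where the card will come down, along the bench until it is clear of the card's landing place, keeping it upright; then, with the fingertips, flip the hinged card leaf over its spine and press it down flat on the other side. Only push and press: do not grip anything, take it between the fingers or pick it up, and leave the other things on the bench where they are.

Things in the scene. Friction and masses are not known exactly. Their poses are not given: they have to be found in the camera images.
- stand: low grey steel card stand fixed to the bench. Origin on the bench under the middle of its spine; x along the spine, z up; yaw within 0.35 rad of the robot's axes. The card starts on the +y side and must end on the -y side. Foot plate 190 x 70 x 6 mm (x, y, z); an upright 84 mm high at each end (x = +-87 mm).
- card (a joint): angle of the hinged card leaf in rad: 0 = level on the stand's +y side, 1.57 = upright over the spine, 3.14 = flat and level on the -y side (a stop at either end). It starts a little raised, 0.08 to 0.35. The hinge is stiff: the leaf stays wherever it is left and does not fall; some 1 to 2 N at its free edge moves it.
- card_edge (a point): middle of the free edge of the card leaf: rigid white plastic panel with pictures on both faces, 150 mm wide (along the spine), 4 mm thick, 0.10 kg, free edge 145 mm from the spine axis, its mid-plane through that axis. Axes: x along the spine, y from the spine out past the free edge, z normal to the leaf (up while the joint is 0).
- spine (a point): middle of the spine, a 9 mm steel rod, 190 mm long, 80 mm above the bench; axes as the stand. Two thin rest arms (at x = +-65 mm, tops 74 mm above the bench) reach 50 mm out from the spine on both sides; further out there is nothing under the leaf but the bench, so a fingertip fits under its outer part.
- tin: round seasoning tin standing upright on the bench on the stand's -y side, where the leaf would come down: 76 mm across, 110 mm high, 0.2 to 0.42 kg. Origin at the centre of its underside, z up. It starts 120 to 140 mm from the spine, within 30 mm of the middle of the leaf's width.
- tape: bystander, to be left alone: roll of packing tape standing flat, 100 mm across, 48 mm high, loose; origin at the centre of its underside
- shaker: bystander, to be left alone: small glass jar, 48 mm across, 120 mm high, loose; origin at the centre of its underside
- knife: bystander, to be left alone: slim box knife lying flat, 160 mm long, 12 mm high, loose; origin at the centre of its underside
- carton: bystander, to be left alone: small carton, 60 x 50 x 40 mm, loose; origin at the centre of its underside
- packa: bystander, to be left alone: red food pack lying flat, 190 x 70 x 26 mm, loose; origin at the centre of its underside
- packb: bystander, to be left alone: second red food pack lying flat, 190 x 70 x 26 mm, loose; origin at the centre of its underside
- mug: bystander, to be left alone: white mug, 76 mm across, 90 mm high, loose; origin at the centre of its underside
Things that resemble listed ones, but are neither listed nor needed, are in the scene too. Leave any blue or turquoise look-alike of the tin alone.

How it is judged:
On the way, in this order (a step that is already met when the one before it is completed fails the run):
1. the tin is pushed clear of the place where the card comes down ((y of tin in the frame of stand below -0.18 m or x of tin in the frame of stand above 0.11 m or x of tin in the frame of stand below -0.11 m) and angle between tin's own z axis and vertical below 0.1 rad), for 0.1 s.
2. the card leaf is turned up past upright over the spine (value of joint card above 1.7 rad), for 0.05 s.
At the end, for the whole second after the job is handed in: The card leaf lies flat on the other side (joint above 3.06 rad, at most about 12 mm up at the free edge); the tin stands upright and still on the bench, out from under the card (its centre over 180 mm from the spine on that side, or over 110 mm from the middle of the stand along the spine) (all of step 1 and value of joint card above 3.06 rad and height (world z) of tin below 0.01 m and linear speed of tin below 0.02 m/s); the robot touches nothing.
It fails at once if the tin is lifted off the bench (height (world z) of tin above 0.012 m).
It fails at once if the tin is tipped over (angle between tin's own z axis and vertical above 0.5 rad).
It fails at once if the tin is taken between the fingers (horizontal distance between the grasp point and tin below 0.02 m and height (world z) of the grasp point below 0.105 m).
It fails at once if the card leaf is taken between the fingers (z of the grasp point in the frame of card_edge between -0.003 and 0.003 m and y of the grasp point in the frame of card_edge between -0.125 and 0.004 m and x of the grasp point in the frame of card_edge between -0.075 and 0.075 m).
It fails at once if a bystander is moved by more than 30 mm (distance of any of tape, shaker, knife, carton, packa, packb, mug from where it was at the start of the episode above 0.03 m).
It also fails if it takes over 58 s, if anything falls off the work surface, if the arm or the gripper's body presses on something with over 40 N, if the wrist force passes 120 N, or if a joint passes its speed limit or range.

## Working session

There is one attempt and no reset: what is moved stays moved. The work goes in short steps, Python scripts to look and compute and a shell command to move; the robot and the scene stay as the last step left them, time stands still between calls to the robot, and variables do not carry over. Pictures are saved under pics/ and viewed, and the job is handed in when it is done.

```bash
mkdir -p pics; ls; python3 - <<'E'
from plant import *
import cv2,numpy as np
s=get_state();print({k:np.round(v,3).tolist() for k,v in s.items()})
for n in ["top","side"]:
    d=snapshot(n);cv2.imwrite(f"pics/{n}0.png",cv2.cvtColor(d["color"],cv2.COLOR_RGB2BGR))
    np.savez(f"{n}.npz",K=d["intrinsics"],E=d["extrinsics"]);print(n,d["intrinsics"].tolist(),np.round(d["extrinsics"],4).tolist())
    for t in ["stand","card","tin","tape","shaker","knife","carton","packa","mug"]:
        print(n,t,[(np.round(r["xy"]).tolist(),round(r["score"],2)) for r in find_in(t,n)])
E
```

```text
pics
{'clock': 0.0, 'q': [1.283, 0.69, -0.195, 1.566, 0.157, 0.903, -0.215], 'qd': [-0.0, -0.002, 0.001, -0.002, 0.0, -0.001, 0.0], 'joint_torque': [0.0, -52.756, -1.267, -15.343, -0.053, 0.007, 0.0], 'tool_pos': [0.197, -0.592, 0.238], 'eef_rot': [0.987, 0.16, -0.0, -0.001], 'contact_force': [-0.411, -0.004, 0.07], 'moment': [-0.07, -0.048, -0.027], 'opening': 1.001}
top [[541.4664144402457, 0.0, 281.4657574228797], [0.0, 541.4664144402457, 204.37717177416528], [0.0, 0.0, 1.0]] [[0.0167, -0.9997, 0.0149, -0.0064], [-0.9943, -0.0182, -0.1049, 0.5483], [0.1051, -0.0131, -0.9944, 1.7003], [0.0, 0.0, 0.0, 1.0]]
top stand [([244.0, 204.0], 0.72), ([235.0, 205.0], 0.67)]
top card [([235.0, 209.0], 0.81)]
top tin [([347.0, 224.0], 0.96), ([300.0, 192.0], 0.93), ([298.0, 153.0], 0.61)]
top tape [([228.0, 146.0], 0.58)]
top shaker [([270.0, 146.0], 0.64)]
top knife [([266.0, 251.0], 0.68)]
top carton [([226.0, 263.0], 0.8)]
top packa [([413.0, 176.0], 0.83), ([243.0, 210.0], 0.74), ([227.0, 145.0], 0.57)]
top mug [([423.0, 254.0], 0.8)]
side [[488.6290255922538, 0.0, 273.06286209923087], [0.0, 488.6290255922538, 209.4187432571406], [0.0, 0.0, 1.0]] [[-0.9948, -0.1008, -0.0149, 0.5613], [-0.0675, 0.7616, -0.6446, 0.0914], [0.0763, -0.6402, -0.7644, 1.45], [0.0, 0.0, 0.0, 1.0]]
side stand [([279.0, 249.0], 0.9)]
side card [([280.0, 249.0], 0.8), ([260.0, 128.0], 0.38)]
side tin [([306.0, 167.0], 0.9), ([332.0, 125.0], 0.73), ([226.0, 200.0], 0.68), ([268.0, 203.0], 0.64)]
side tape [([218.0, 259.0], 0.9)]
side shaker [([211.0, 226.0], 0.72)]
side knife [([327.0, 245.0], 0.91)]
side carton [([343.0, 275.0], 0.69)]
side packa [([262.0, 129.0], 0.98), ([275.0, 254.0], 0.33)]
side mug [([332.0, 123.0], 0.61)]
```

```bash
python3 - <<'E'
import cv2
for n in ["top","side"]:
    im=cv2.imread(f"pics/{n}0.png")
    c=im[90:330,170:490] if n=="top" else im[70:310,150:470]
    cv2.imwrite(f"pics/{n}0z.png",cv2.resize(c,(800,600),interpolation=cv2.INTER_CUBIC))
E
```

```text
(no output)
```

View pics/top0.png

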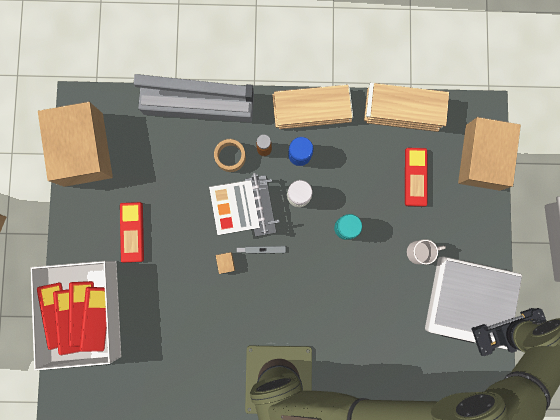

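View pics/top0z.png

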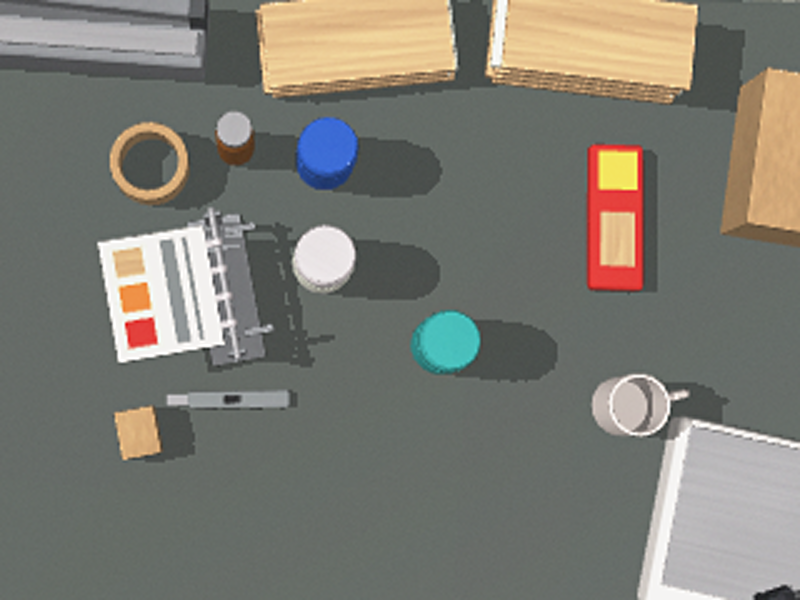

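View pics/side0z.png

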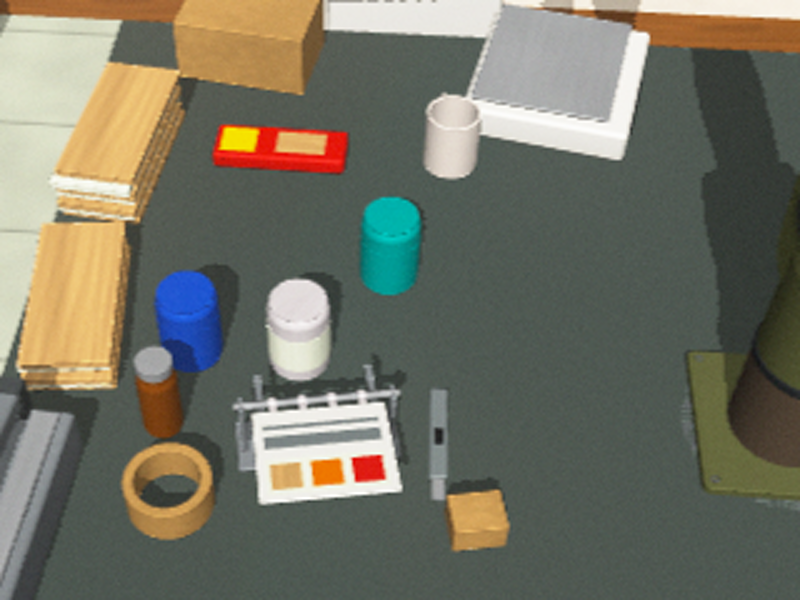

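```bash
cat > h.py <<'E'
import numpy as np
C={n:np.load(f"{n}.npz") for n in("top","side")}
def ray(n,p):
    K,E=C[n]["K"],C[n]["E"];R,t=E[:3,:3],E[:3,3]
    return -R.T@t, R.T@np.linalg.solve(K,[p[0],p[1],1.])
def atz(n,p,z):
    o,d=ray(n,p);return o+d*(z-o[2])/d[2]
def tri(p,q):
    A=[];b=[]
    for n,x in(("top",p),("side",q)):
        o,d=ray(n,x);d=d/np.linalg.norm(d);P=np.eye(3)-np.outer(d,d);A.append(P);b.append(P@o)
    return np.linalg.lstsq(np.vstack(A),np.hstack(b),rcond=None)[0]
def proj(n,X):
    K,E=C[n]["K"],C[n]["E"];c=K@(E[:3,:3]@X+E[:3,3]);return c[:2]/c[2]
E
python3 - <<'E'
from h import *
np.set_printoptions(precision=3,suppress=True)
T=lambda x,y:(170+x/2.5,90+y/2.5); S=lambda x,y:(150+x/2.5,70+y/2.5)
print("spine top",atz("top",T(211,212),.08),atz("top",T(237,360),.08))
print("spine side",atz("side",S(238,406),.08),atz("side",S(397,393),.08))
print("tin top-centre", atz("top",T(326,255),.11),atz("side",S(299,300),.11))
print("card far corner x+",tri(T(100,241),S(258,501)),"x-",tri(T(121,361),S(400,491)))
for nm,z,a,b in [("blue",.11,T(328,147),S(187,290)),("teal",.11,T(448,340),S(392,216)),("tape",.048,T(150,160),S(168,475)),("shaker",.12,T(234,128),S(154,360)),("carton",.04,T(136,430),S(475,505)),("mug",.09,T(638,402),S(453,112)),("knife",.012,T(230,400),S(438,440)),("packa",.026,T(615,215),S(280,140))]:
    print(nm,atz("top",a,z),atz("side",b,z))
E
```

```text
spine top [0.634 0.09  0.08 ] [0.45  0.054 0.08 ]
spine side [0.633 0.089 0.08 ] [0.455 0.054 0.08 ]
tin top-centre [ 0.579 -0.053  0.11 ] [ 0.578 -0.051  0.11 ]
card far corner x+ [0.592 0.224 0.098] x- [0.446 0.195 0.092]
blue [ 0.713 -0.054  0.11 ] [ 0.713 -0.055  0.11 ]
teal [ 0.478 -0.202  0.11 ] [ 0.477 -0.203  0.11 ]
tape [0.705 0.17  0.048] [0.703 0.168 0.048]
shaker [0.732 0.062 0.12 ] [0.73  0.063 0.12 ]
carton [0.362 0.179 0.04 ] [0.362 0.171 0.04 ]
mug [ 0.407 -0.439  0.09 ] [ 0.405 -0.438  0.09 ]
knife [0.402 0.063 0.012] [0.404 0.066 0.012]
packa [ 0.649 -0.43   0.026] [ 0.648 -0.435  0.026]
```

```bash
cat > g.py <<'E'
import sys,numpy as np
from h import *
from plant import get_state
from scipy.spatial.transform import Rotation as Ro
S0=np.array([.543,.072,0]);yaw=.194
RS=Ro.from_euler('z',yaw)
def RT(tilt):  # tool y=stand x, x=stand y, z down; tilt>0: fingers point toward -y
    base=Ro.from_matrix(np.array([[0,1,0],[1,0,0],[0,0,-1.]]))
    return RS*Ro.from_euler('x',-np.radians(tilt))*base
if __name__=="__main__":
    sx,sy,sz,tilt=map(float,sys.argv[1:5])
    s=get_state();p=np.array(s["tool_pos"]);R=Ro.from_quat(s["eef_rot"])
    ps=RS.inv().apply(p-S0)
    t=S0+RS.apply(np.array([sx,sy,sz])/1000); Rt=RT(tilt)
    rv=np.degrees((R.inv()*Rt).as_rotvec());d=t-p
    n=int(max(np.ceil(np.linalg.norm(d)/.04),np.ceil(np.linalg.norm(rv)/7),1))
    if len(sys.argv)>5:n=max(n,int(sys.argv[5]))
    print("t",round(s["clock"],2),"stand mm",np.round(ps*1000,1),"F(stand)",np.round(RS.inv().apply(s["contact_force"]),1),"z",np.round(R.as_matrix()[:,2],2),"q",np.round(s["q"],2),"n",n)
    print("tot",np.round(R.inv().apply(d)*1000,1),np.round(rv,1))
    rows=[]
    for k in range(min(n,10)):
        Rk=R*Ro.from_rotvec(np.radians(rv)*k/n)
        print(np.round(Rk.inv().apply(d)/n*1000,0).astype(int).tolist(),np.round(rv/n,1).tolist())
E
python3 g.py 11 -72 200 0
```

```text
t 1.0 stand mm [-467.  -585.9  238.7] F(stand) [ 0.   0.3 -0.9] z [ 0. -0. -1.] q [ 1.28  0.69 -0.19  1.57  0.16  0.9  -0.22] n 18
tot [ 539.6 -448.8   38.7] [  0.    0.  -82.7]
[30, -25, 2] [0.0, 0.0, -4.6]
[32, -22, 2] [0.0, 0.0, -4.6]
[34, -20, 2] [0.0, 0.0, -4.6]
[35, -17, 2] [0.0, 0.0, -4.6]
[36, -14, 2] [0.0, 0.0, -4.6]
[37, -11, 2] [0.0, 0.0, -4.6]
[38, -8, 2] [0.0, 0.0, -4.6]
[39, -5, 2] [0.0, 0.0, -4.6]
[39, -2, 2] [0.0, 0.0, -4.6]
[39, 1, 2] [0.0, 0.0, -4.6]
```

```bash
python3 -m creep '[30,-25,0,0,0,-4.6,32,-22,0,0,0,-4.6,34,-20,0,0,0,-4.6,35,-17,0,0,0,-4.6,36,-14,0,0,0,-4.6]' 30 10; python3 -m creep '[37,-11,0,0,0,-4.6,38,-8,0,0,0,-4.6,39,-5,0,0,0,-4.6,39,-2,0,0,0,-4.6,39,1,0,0,0,-4.6]'; python3 g.py 11 -72 200 0
```

```text
clock: 1.42
tool_pos: [0.2963, -0.4324, 0.2371]
eef_rot: [0.936, 0.352, -0.003, 0.004]
contact_force: [1.2, 0.7, -1.2]
opening: 0.648
clock: 1.83
tool_pos: [0.4025, -0.2593, 0.2364]
eef_rot: [0.842, 0.539, -0.004, 0.005]
contact_force: [0.4, -0.3, 0.0]
opening: 0.342
t 1.83 stand mm [-201.7 -298.   236.4] F(stand) [ 0.4 -0.4  0. ] z [-0.   -0.01 -1.  ] q [ 0.73  0.52 -0.39  2.    0.33  0.68 -0.31] n 8
tot [308.2  39.8  32.9] [  0.1   0.7 -35.9]
[39, 5, 4] [0.0, 0.1, -4.5]
[38, 8, 4] [0.0, 0.1, -4.5]
[37, 11, 4] [0.0, 0.1, -4.5]
[36, 14, 4] [0.0, 0.1, -4.5]
[35, 17, 4] [0.0, 0.1, -4.5]
[34, 19, 4] [0.0, 0.1, -4.5]
[32, 22, 4] [0.0, 0.1, -4.5]
[30, 24, 5] [0.0, 0.1, -4.5]
```

```bash
python3 -m creep '[39,5,2,0,0,-4.5,38,8,2,0,0,-4.5,37,11,2,0,0,-4.5,36,14,2,0,0,-4.5,35,17,2,0,0,-4.5]'; python3 -m creep '[34,19,2,0,0,-4.5,32,22,2,0,0,-4.5,30,24,2,0,0,-4.5]';  python3 g.py 11 -72 150 15
```

```text
clock: 2.25
tool_pos: [0.5098, -0.0863, 0.2255]
eef_rot: [0.714, 0.7, -0.004, 0.007]
contact_force: [1.1, -1.0, -0.2]
opening: 0.338
clock: 2.5
tool_pos: [0.5718, 0.0189, 0.2185]
eef_rot: [0.622, 0.783, -0.005, 0.007]
contact_force: [0.6, -0.3, -1.3]
opening: 0.337
t 2.5 stand mm [ 18.  -57.6 218.5] F(stand) [ 0.5 -0.4 -1.3] z [ 0.01 -0.02 -1.  ] q [ 0.18  0.68 -0.53  1.75  0.46  0.84 -0.33] n 3
tot [-12.9  -7.6  68.7] [  0.4 -14.    1.9]
[-4, -3, 23] [0.1, -4.7, 0.6]
[-2, -2, 23] [0.1, -4.7, 0.6]
[-1, -2, 23] [0.1, -4.7, 0.6]
```

```bash
python3 -m creep '[-4,-3,23,0,-4.7,0.6,-2,-2,23,0,-4.7,0.6,-1,-2,23,0,-4.7,0.6,0,0,0,0,0,0]';  python3 g.py 11 -73 45 15; python3 - <<'E'
from plant import *
import cv2
for n in ["top","side"]:
    im=cv2.cvtColor(snapshot(n)["color"],cv2.COLOR_RGB2BGR)
    c=im[90:330,170:490] if n=="top" else im[70:310,150:470]
    cv2.imwrite(f"pics/{n}1.png",cv2.resize(c,(640,480),interpolation=cv2.INTER_CUBIC))
E
```

```text
clock: 2.83
tool_pos: [0.5772, 0.0195, 0.1495]
eef_rot: [0.624, 0.77, -0.073, 0.108]
contact_force: [-0.1, 0.6, 0.3]
opening: 0.344
t 2.83 stand mm [ 23.5 -58.1 149.5] F(stand) [0.  0.6 0.3] z [ 0.08 -0.25 -0.97] q [-0.1   0.75 -0.27  1.85  0.73  0.7  -0.69] n 3
tot [ 12.7 -15.1 104.5] [ 1.5 -0.1  0.7]
[4, -5, 35] [0.5, -0.0, 0.2]
[4, -5, 35] [0.5, -0.0, 0.2]
[4, -4, 35] [0.5, -0.0, 0.2]
```

View pics/side1.png

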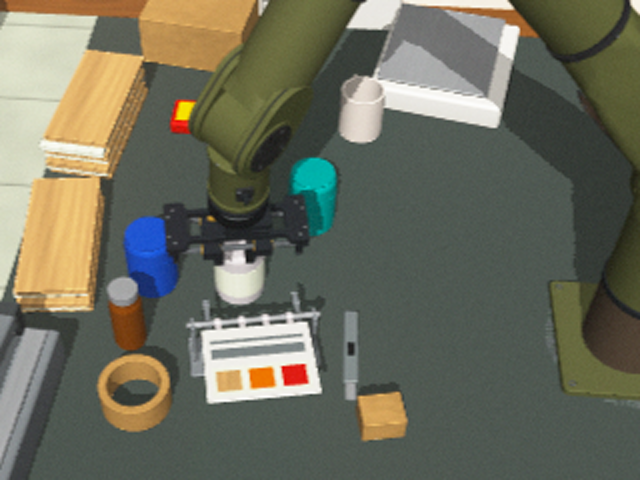

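View pics/top1.png

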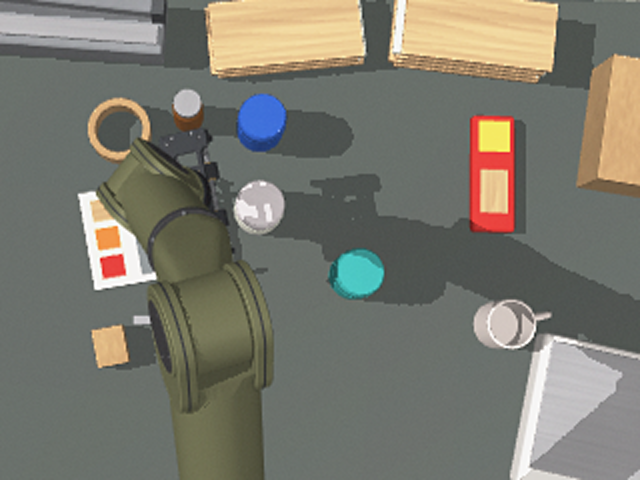

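```bash
python3 -m creep '[3,-6,25,0.5,0,0.2,3,-4,25,0.5,0,0.2,4,-4,25,0.5,0,0,2,0,10,0,0,0,0,0,0,0,0,0]';  python3 g.py 11 -73 52 15
```

```text
clock: 3.35
tool_pos: [0.5783, -0.0046, 0.0742]
eef_rot: [0.638, 0.76, -0.073, 0.104]
contact_force: [-0.3, -0.8, 0.1]
opening: 0.338
t 3.35 stand mm [ 19.9 -81.9  74.2] F(stand) [-0.4 -0.8  0.1] z [ 0.07 -0.24 -0.97] q [-0.11  0.87 -0.18  1.88  0.83  0.54 -0.8 ] n 1
tot [14.  -9.5 19.1] [ 1.  -0.4 -1.3]
[14, -10, 19] [1.0, -0.4, -1.3]
```

```bash
python3 -m creep '[14,-10,19,1,-0.4,-1.3,0,0,0,0,0,0]';  python3 g.py 11 -75 52 15
```

```text
clock: 3.52
tool_pos: [0.5702, -0.0007, 0.0548]
eef_rot: [0.633, 0.764, -0.081, 0.102]
contact_force: [0.3, 1.2, 0.0]
opening: 0.339
t 3.52 stand mm [ 12.7 -76.6  54.8] F(stand) [0.5 1.1 0. ] z [ 0.05 -0.25 -0.97] q [-0.14  0.91 -0.15  1.89  0.86  0.52 -0.84] n 1
tot [ 2.3 -1.7  2.3] [ 0.2 -0.1 -0.4]
[2, -2, 2] [0.2, -0.1, -0.4]
```

```bash
python3 g.py 5 -150 53 15 8; python3 -m creep '[-9,-1,2.5,0,0,0,-9,-1,2.5,0,0,0,-9,-1,2.5,0,0,0]'; python3 g.py 5 -150 53 15 6
```

```text
t 3.52 stand mm [ 12.7 -76.6  54.8] F(stand) [0.5 1.1 0. ] z [ 0.05 -0.25 -0.97] q [-0.14  0.91 -0.15  1.89  0.86  0.52 -0.84] n 8
tot [-70.5  -7.2  20.6] [ 0.2 -0.1 -0.4]
[-9, -1, 3] [0.0, -0.0, -0.1]
[-9, -1, 3] [0.0, -0.0, -0.1]
[-9, -1, 3] [0.0, -0.0, -0.1]
[-9, -1, 3] [0.0, -0.0, -0.1]
[-9, -1, 3] [0.0, -0.0, -0.1]
[-9, -1, 3] [0.0, -0.0, -0.1]
[-9, -1, 3] [0.0, -0.0, -0.1]
[-9, -1, 3] [0.0, -0.0, -0.1]
clock: 3.77
tool_pos: [0.577, -0.0283, 0.0593]
eef_rot: [0.633, 0.764, -0.076, 0.103]
contact_force: [-0.6, 2.3, 1.5]
opening: 0.342
t 3.77 stand mm [  14.  -105.    59.3] F(stand) [-0.1  2.4  1.5] z [ 0.06 -0.25 -0.97] q [-0.08  0.9  -0.15  1.89  0.87  0.5  -0.8 ] n 6
tot [-42.   -8.9  17.4] [ 0.7 -0.3 -0.5]
[-7, -1, 3] [0.1, -0.1, -0.1]
[-7, -1, 3] [0.1, -0.1, -0.1]
[-7, -1, 3] [0.1, -0.1, -0.1]
[-7, -1, 3] [0.1, -0.1, -0.1]
[-7, -1, 3] [0.1, -0.1, -0.1]
[-7, -2, 3] [0.1, -0.1, -0.1]
```

```bash
python3 -m creep '[-6,-2,5,0,0,0,-7,-2,4,0,0,0,-7,-2,3,0,0,0]'; python3 g.py 5 -152 53 15 4; cat > pic.py <<'E'
import sys,cv2
from plant import *
k=sys.argv[1]
for n in sys.argv[2:]:
    im=cv2.cvtColor(snapshot(n)["color"],cv2.COLOR_RGB2BGR)
    c=im[90:330,170:490] if n=="top" else im[70:310,150:470]
    cv2.imwrite(f"pics/{n}{k}.png",cv2.resize(c,(800,600),interpolation=cv2.INTER_CUBIC))
E
python3 pic.py 2 side top
```

```text
clock: 4.02
tool_pos: [0.579, -0.0544, 0.0559]
eef_rot: [0.634, 0.763, -0.072, 0.105]
contact_force: [-0.8, 3.3, 3.0]
opening: 0.34
t 4.02 stand mm [  10.9 -131.    55.9] F(stand) [-0.2  3.4  3. ] z [ 0.07 -0.24 -0.97] q [-0.05  0.9  -0.14  1.9   0.9   0.47 -0.78] n 4
tot [-19.7  -5.8   8. ] [ 1.2 -0.4 -0.8]
[-5, -1, 2] [0.3, -0.1, -0.2]
[-5, -1, 2] [0.3, -0.1, -0.2]
[-5, -1, 2] [0.3, -0.1, -0.2]
[-5, -1, 2] [0.3, -0.1, -0.2]
```

View pics/side2.png

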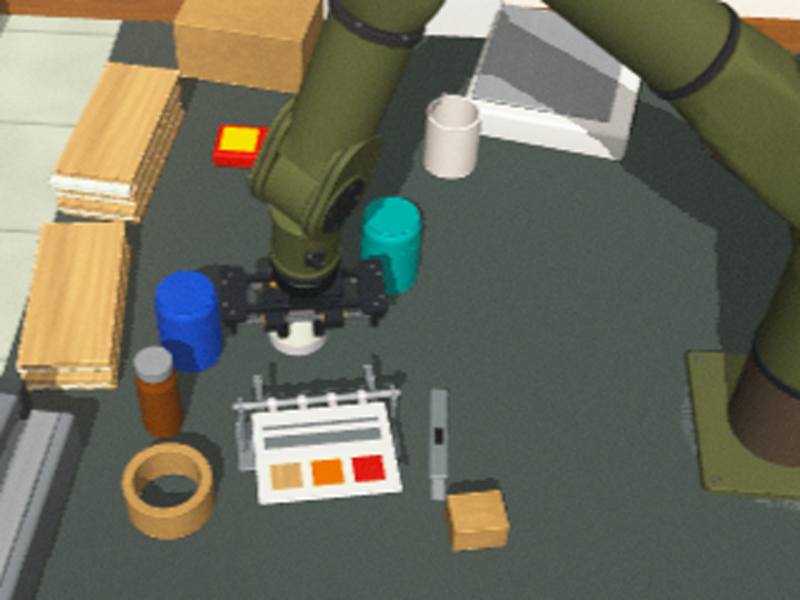

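View pics/top2.png

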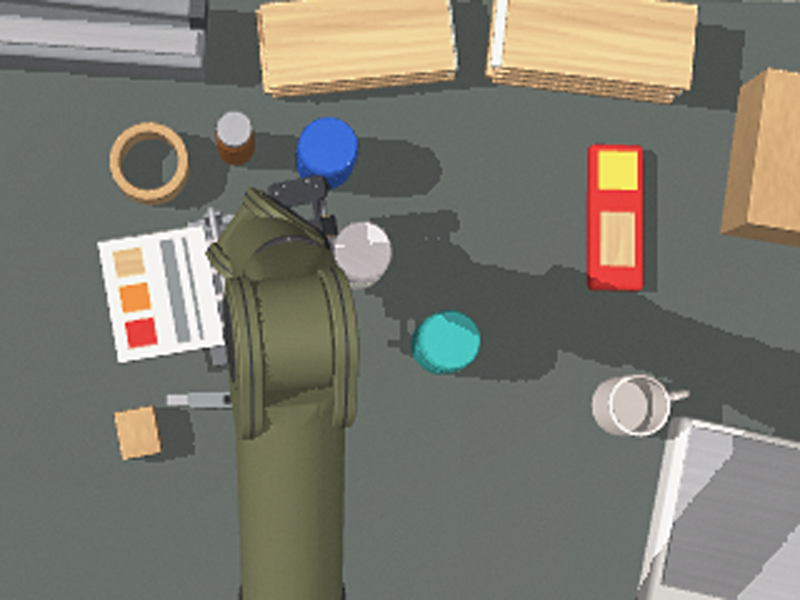

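```bash
python3 -m creep '[-5,-2,2,0,0,0,-5,-2,2,0,0,0,-5,-2,2,0,0,0,-3,-1,1,0,0,0,0,0,0,0,0,0]'; python3 g.py 5 -152 53 15 4
python3 pic.py 3 side top
```

```text
clock: 4.53
tool_pos: [0.5768, -0.0742, 0.0536]
eef_rot: [0.633, 0.763, -0.07, 0.106]
contact_force: [0.7, 2.1, 2.4]
opening: 0.343
t 4.53 stand mm [   5.  -150.    53.6] F(stand) [1.1 1.9 2.4] z [ 0.07 -0.24 -0.97] q [-0.02  0.9  -0.12  1.91  0.92  0.44 -0.77] n 4
tot [-1.8  0.   1. ] [ 1.4 -0.5 -0.7]
[0, 0, 0] [0.4, -0.1, -0.2]
[0, 0, 0] [0.4, -0.1, -0.2]
[0, 0, 0] [0.4, -0.1, -0.2]
[0, 0, 0] [0.4, -0.1, -0.2]
```

View pics/top3.png

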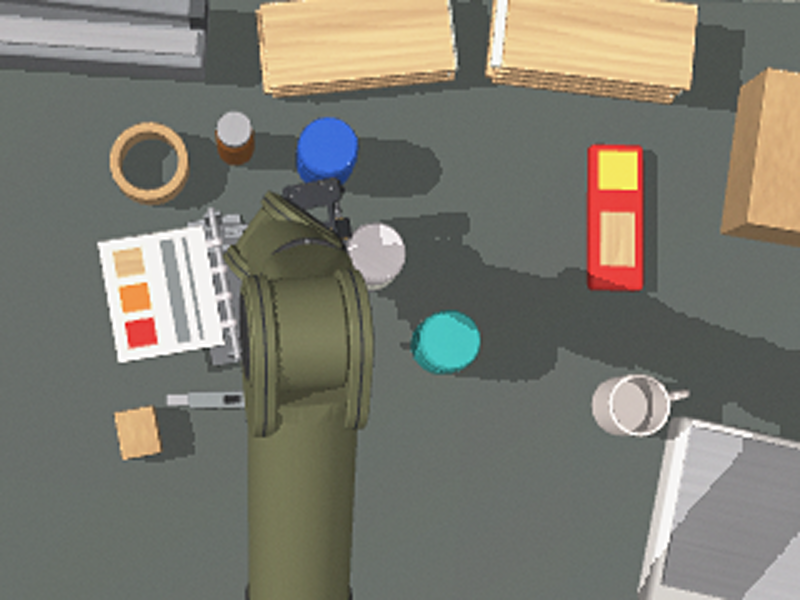

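```bash
python3 g.py 0 -110 53 15 2
```

```text
t 4.63 stand mm [   4.9 -149.9   53.5] F(stand) [1.6 1.9 1.6] z [ 0.07 -0.24 -0.97] q [-0.02  0.9  -0.12  1.91  0.92  0.44 -0.77] n 2
tot [38.7 -5.1 -9.6] [ 1.4 -0.5 -0.7]
[19, -3, -5] [0.7, -0.3, -0.3]
[19, -3, -5] [0.7, -0.3, -0.3]
```

```bash
python3 -m creep '[14,-2,-4,0,0,0,19,-3,-10,0,0,0,10,-2,-25,0,0,0,5,0,-38,0,0,0,5,0,-38,0,0,0]' ; python3 - <<'E'
from h import *
from plant import *
from g import S0,RS
print("tin stand",RS.inv().apply(atz("top",(170+377/2.5,90+255/2.5),.11)-S0))
E
python3 g.py 0 190 230 35
```

```text
clock: 5.05
tool_pos: [0.5436, -0.0076, 0.146]
eef_rot: [0.637, 0.759, -0.087, 0.103]
contact_force: [1.0, 0.4, 0.9]
opening: 0.339
tin stand [ 1.74037784e-04 -1.90849914e-01  1.10000000e-01]
t 5.05 stand mm [-14.8 -78.2 146. ] F(stand) [1.1 0.2 0.9] z [ 0.05 -0.26 -0.96] q [-0.09  0.73 -0.24  1.93  0.74  0.66 -0.73] n 8
tot [ 236.3    9.4 -152.5] [ -0.5 -19.5  -1. ]
[30, 1, -19] [-0.1, -2.4, -0.1]
[29, 1, -20] [-0.1, -2.4, -0.1]
[28, 1, -22] [-0.1, -2.4, -0.1]
[27, 1, -23] [-0.1, -2.4, -0.1]
[26, 2, -24] [-0.1, -2.4, -0.1]
[25, 2, -25] [-0.1, -2.4, -0.1]
[24, 2, -26] [-0.1, -2.4, -0.1]
[23, 2, -27] [-0.1, -2.4, -0.1]
```

```bash
python3 -m creep '[10,0,-38,0,-2.4,0,22,0,-34,0,-2.4,0,27,1,-26,0,-2.4,0,28,1,-22,0,-2.4,0,30,1,-20,0,-2.4,0]' 0 ; python3 -m creep '[30,1,-20,0,-2.4,0,30,1,-20,0,-2.4,0,30,1,-20,0,-2.4,0]'; python3 g.py 0 220 200 40;  python3 - <<'E'
from h import *
from plant import *
from g import S0,RS
for n in("top","side"):
    snapshot(n)
    for r in find_in("tin",n): print(n,r["xy"],r["score"],RS.inv().apply(atz(n,r["xy"],.08)-S0).round(3))
E
python3 pic.py 4 top side
```

```text
clock: 5.47
tool_pos: [0.5192, 0.1327, 0.2448]
eef_rot: [0.634, 0.732, -0.165, 0.189]
contact_force: [1.4, 0.1, -0.9]
opening: 0.009
clock: 5.72
tool_pos: [0.5059, 0.2396, 0.252]
eef_rot: [0.624, 0.714, -0.21, 0.24]
contact_force: [0.9, 0.0, 0.3]
opening: 0.006
t 5.72 stand mm [ -4.1 171.6 252. ] F(stand) [ 0.9 -0.1  0.3] z [ 0.08 -0.6  -0.8 ] q [-0.7   0.78 -0.2   1.55  0.61  1.37 -1.04] n 2
tot [70.1  1.2 12.1] [-2.1 -2.9 -2.6]
[35, 1, 6] [-1.1, -1.4, -1.3]
[35, 1, 5] [-1.1, -1.4, -1.3]
top [319.4, 194.6] 0.91 [-0.004 -0.188  0.08 ]
top [299.5, 151.8] 0.64 [ 0.14  -0.152  0.08 ]
top [347.9, 227.4] 0.61 [-0.12  -0.256  0.08 ]
side [303.7, 162.9] 0.9 [-0.109 -0.26   0.08 ]
side [268.8, 184.1] 0.69 [ 0.009 -0.179  0.08 ]
side [227.0, 200.3] 0.55 [ 0.139 -0.127  0.08 ]
```

View pics/top4.png

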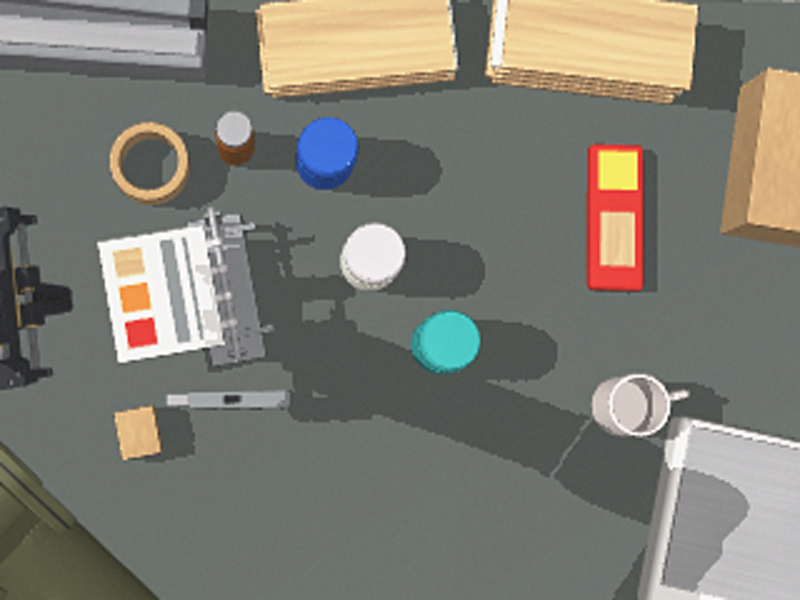

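View pics/side4.png

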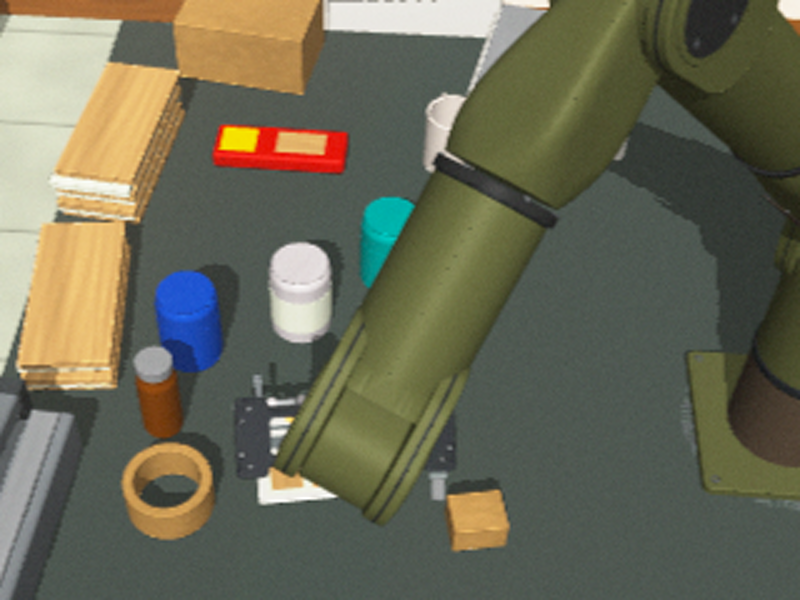

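```bash
python3 - <<'E'
from h import *
from g import S0,RS
f=lambda v:RS.inv().apply(v-S0).round(4)
print(f(atz("top",(170+374/2.5,90+250/2.5),.11)),f(atz("side",(150+300/2.5,70+264/2.5),.11)))
import cv2
for n,x0,y0 in(("top",170,90),("side",150,70)):
    im=cv2.imread(f"pics/{n}4.png");m=(im.min(2)>190)
    k,l,st,c=cv2.connectedComponentsWithStats(m.astype(np.uint8))
    for i in range(1,k):
        if st[i,4]>400: print(n,st[i],c[i],f(atz(n,(x0+c[i][0]/2.5,y0+c[i][1]/2.5),.11)))
E
```

```text
[ 0.0069 -0.1884  0.11  ] [ 0.0043 -0.1861  0.11  ]
top [489   0  18  66 697] [498.57388809  32.66714491] [ 0.248  -0.3913  0.11  ]
top [   0   19  197   35 1774] [87.98647125 37.84498309] [0.3292 0.1122 0.11  ]
top [218 113  31  31 595] [232.91764706 129.09747899] [ 0.1848 -0.0446  0.11  ]
top [  98  209  127  153 8829] [164.7101597  291.07010987] [0.0018 0.0716 0.11  ]
top [ 341  224   64   58 2786] [372.93826274 252.76166547] [ 0.0037 -0.1865  0.11  ]
top [ 600  375   88   61 1943] [633.87956768 404.49511065] [-0.2335 -0.4639  0.11  ]
top [  651   420   149   180 13779] [742.42695406 510.64242688] [-0.3811 -0.567   0.11  ]
side [ 325    0  177   37 5506] [416.55684708  16.50926262] [-0.2121 -0.6735  0.11  ]
side [   8   16  112   18 1219] [62.30434783 24.27235439] [ 0.3099 -0.714   0.11  ]
side [   0   32  113   92 8315] [47.97883343 74.8251353 ] [ 0.3257 -0.5946  0.11  ]
side [429  96  35  55 740] [445.37972973 116.35540541] [-0.2165 -0.4419  0.11  ]
side [   0  124  130  105 6437] [ 37.31645176 175.20242349] [ 0.3303 -0.3829  0.11  ]
side [   0  233   38  124 2928] [ 13.26263661 280.64310109] [ 0.3499 -0.1954  0.11  ]
side [ 273  244   54   98 3966] [298.64447806 288.4871407 ] [ 0.0095 -0.1459  0.11  ]
side [ 259  477   76   27 1029] [289.30029155 492.52089407] [0.0446 0.141  0.11  ]
```

```bash
python3 -m creep '[-35,0,10,0,2.6,0,-35,0,10,0,2.6,0,-35,0,8,0,2.6,0,-35,0,8,0,2.6,0,-36,0,8,0,2.6,0]' 30 ; python3 -m creep '[-36,0,5,0,2.6,0,-36,0,5,0,2.6,0,-20,0,5,0,2.6,0]'; python3 g.py 2 -125 150 15
```

```text
clock: 6.43
tool_pos: [0.528, 0.0589, 0.3032]
eef_rot: [0.642, 0.739, -0.138, 0.152]
contact_force: [0.5, -1.7, 0.6]
opening: 0.332
clock: 6.68
tool_pos: [0.5374, -0.0495, 0.3274]
eef_rot: [0.657, 0.741, -0.095, 0.102]
contact_force: [0.5, -0.1, -0.5]
opening: 0.343
t 6.68 stand mm [ -29.  -118.1  327.4] F(stand) [ 0.5 -0.2 -0.5] z [ 0.03 -0.28 -0.96] q [ 0.02  0.48 -0.29  1.74  0.48  1.03 -0.39] n 5
tot [ 44.6  32.7 171.5] [-1.5  1.  -4. ]
[9, 7, 34] [-0.3, 0.2, -0.8]
[9, 6, 34] [-0.3, 0.2, -0.8]
[8, 6, 34] [-0.3, 0.2, -0.8]
[8, 6, 34] [-0.3, 0.2, -0.8]
[8, 6, 35] [-0.3, 0.2, -0.8]
```

```bash
python3 -m creep '[10,7,34,-0.3,0.2,-0.8,9,6,34,-0.3,0.2,-0.8,9,6,34,-0.3,0.2,-0.8,8,6,34,-0.3,0.2,-0.8,8,6,30,-0.3,0.2,-0.8]' ; python3 g.py 3 -122 54 15
```

```text
clock: 7.1
tool_pos: [0.569, -0.0827, 0.1639]
eef_rot: [0.649, 0.748, -0.084, 0.111]
contact_force: [0.7, -0.1, -0.5]
opening: 0.343
t 7.1 stand mm [  -4.3 -156.8  163.9] F(stand) [ 0.7 -0.2 -0.5] z [ 0.06 -0.27 -0.96] q [ 0.01  0.72 -0.18  1.88  0.69  0.65 -0.55] n 3
tot [64.   3.5 96.1] [ 0.3  1.  -3. ]
[21, 1, 32] [0.1, 0.3, -1.0]
[21, 2, 32] [0.1, 0.3, -1.0]
[21, 2, 32] [0.1, 0.3, -1.0]
```

```bash
python3 -m creep '[38,1,-8,0,0.3,-1,15,1,10,0,0.3,-1,6,1,25,0,0,-1,6,1,25,0,0,0,6,1,20,0,0,0]' ; python3 g.py 3 -125 54 15
```

```text
clock: 7.52
tool_pos: [0.5608, -0.0512, 0.0713]
eef_rot: [0.638, 0.758, -0.09, 0.104]
contact_force: [0.4, -0.9, -0.8]
opening: 0.335
t 7.52 stand mm [  -6.2 -124.4   71.3] F(stand) [ 0.2 -0.9 -0.8] z [ 0.04 -0.27 -0.96] q [-0.1   0.87 -0.08  1.93  0.81  0.48 -0.73] n 1
tot [ 4.3  9.3 16.7] [-0.5  0.9 -1.2]
[4, 9, 17] [-0.5, 0.9, -1.2]
```

```bash
python3 -m creep '[4,10,17,-0.5,0.9,-1.2,0,0,0,0,0,0]' ; python3 g.py 3 -163 54 15 4; python3 -m creep '[-9,0,3,0,0,0,-9,0,3,0,0,0,-9,0,3,0,0,0,-8,0,3,0,0,0,0,0,0,0,0,0]';python3 g.py 3 -163 54 15 4;
```

```text
clock: 7.68
tool_pos: [0.5669, -0.0561, 0.0509]
eef_rot: [0.631, 0.764, -0.087, 0.099]
contact_force: [0.5, -0.9, -0.5]
opening: 0.339
t 7.68 stand mm [  -1.3 -130.3   50.9] F(stand) [ 0.3 -1.  -0.5] z [ 0.04 -0.26 -0.97] q [-0.09  0.91 -0.08  1.91  0.82  0.45 -0.72] n 4
tot [-32.3   4.5   5.4] [-0.6  0.1 -0.2]
[-8, 1, 1] [-0.1, 0.0, -0.0]
[-8, 1, 1] [-0.1, 0.0, -0.0]
[-8, 1, 1] [-0.1, 0.0, -0.0]
[-8, 1, 1] [-0.1, 0.0, -0.0]
clock: 8.1
tool_pos: [0.5733, -0.101, 0.0527]
eef_rot: [0.635, 0.761, -0.087, 0.1]
contact_force: [0.5, 0.6, 0.6]
opening: 0.34
t 8.1 stand mm [  -3.6 -175.6   52.7] F(stand) [0.6 0.5 0.6] z [ 0.04 -0.26 -0.96] q [-0.01  0.91 -0.08  1.9   0.84  0.45 -0.66] n 4
tot [11.9  6.4 -4.6] [-0.5  0.2 -0.7]
[3, 2, -1] [-0.1, 0.1, -0.2]
[3, 2, -1] [-0.1, 0.1, -0.2]
[3, 2, -1] [-0.1, 0.1, -0.2]
[3, 2, -1] [-0.1, 0.1, -0.2]
```

```bash
python3 -m creep '[20,0,-6,0,0,0,25,0,-14,0,0,0,15,1,-30,0,-1,0,12,1,-38,0,-2.4,0,22,0,-34,0,-2.4,0]' 0; python3 -m creep '[30,0,-25,0,-2.4,0,30,1,-25,0,-2.4,0,33,1,-22,0,-2.4,0,33,1,-20,0,-2.4,0,33,1,-20,0,-2.4,0]';python3 -m creep '[35,1,-15,0,-2.4,0,35,1,-15,0,-2.4,0]';python3 g.py 0 220 200 40; python3 pic.py 5 top side;  python3 - <<'E'
from h import *
from g import S0,RS
f=lambda v:RS.inv().apply(v-S0).round(4)
import cv2
for n,x0,y0 in(("top",170,90),("side",150,70)):
    im=cv2.imread(f"pics/{n}5.png");m=(im.min(2)>190)
    k,l,st,c=cv2.connectedComponentsWithStats(m.astype(np.uint8))
    for i in range(1,k):
        if st[i,4]>1400: print(n,st[i],c[i],f(atz(n,(x0+c[i][0]/2.5,y0+c[i][1]/2.5),.11)))
E
```

```text
clock: 8.52
tool_pos: [0.5509, 0.0053, 0.1459]
eef_rot: [0.64, 0.744, -0.131, 0.141]
contact_force: [1.5, 0.2, -0.6]
opening: 0.006
clock: 8.93
tool_pos: [0.5295, 0.196, 0.1861]
eef_rot: [0.628, 0.717, -0.197, 0.227]
contact_force: [2.2, 0.1, -0.4]
opening: 0.004
clock: 9.1
tool_pos: [0.5219, 0.2735, 0.173]
eef_rot: [0.621, 0.706, -0.222, 0.26]
contact_force: [1.6, 0.7, -0.6]
opening: 0.005
t 9.1 stand mm [ 18.1 201.8 173. ] F(stand) [ 1.7  0.4 -0.6] z [ 0.09 -0.63 -0.77] q [-0.81  0.94 -0.05  1.47  0.57  1.29 -1.05] n 1
tot [ -4.4 -19.  -31.8] [-1.9 -0.1 -3.1]
[-4, -19, -32] [-1.9, -0.1, -3.1]
top [   0   20  197   34 2046] [91.34848485 37.5659824 ] [0.3288 0.108  0.11  ]
top [  98  209  133  153 8288] [168.30055502 289.56020753] [0.0029 0.067  0.11  ]
top [ 361  223   65   58 2808] [393.90349003 252.17343305] [-0.     -0.2119  0.11  ]
top [ 593  375   94   61 2060] [632.1684466  404.44126214] [-0.2331 -0.4619  0.11  ]
top [  639   420   161   180 21912] [725.3090544  516.19286236] [-0.3839 -0.5453  0.11  ]
side [ 325    0  177   37 5494] [416.66709137  16.51856571] [-0.2123 -0.6735  0.11  ]
side [ 503    0  297   19 3436] [680.0355064    5.95983702] [-0.6036 -0.6552  0.11  ]
side [   0   33  113   91 8273] [47.78593013 74.83754382] [ 0.326  -0.5946  0.11  ]
side [ 429   92  108   85 4158] [473.72486772 128.22967773] [-0.2501 -0.4132  0.11  ]
side [   0  125  130  104 6249] [ 38.04304689 175.31669067] [ 0.3294 -0.3826  0.11  ]
side [ 274  229   55   97 3858] [299.93312597 273.20217729] [ 0.0057 -0.1708  0.11  ]
side [   0  233   38  124 2890] [ 13.2467128  280.45743945] [ 0.3499 -0.1957  0.11  ]
side [ 243  391  125  108 3200] [297.19875  423.900625] [0.0287 0.0536 0.11  ]
```

View pics/top5.png

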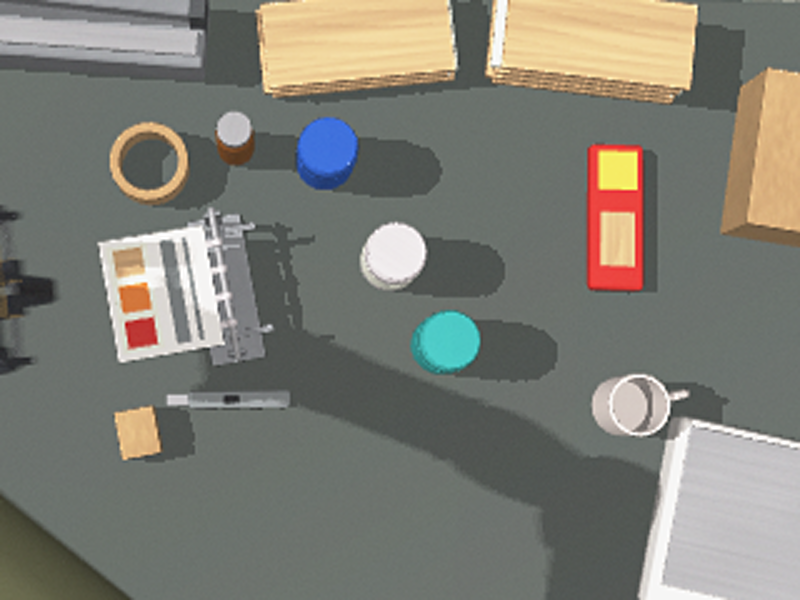

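View pics/side5.png

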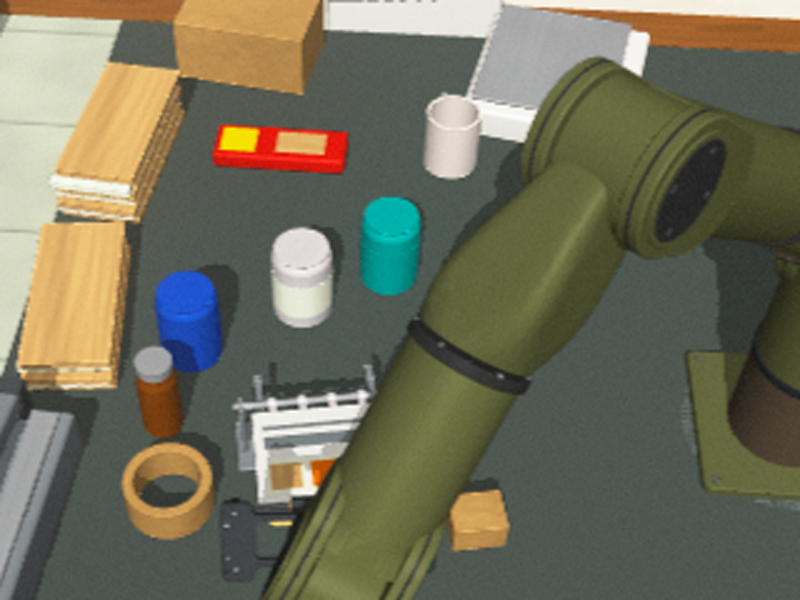

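```bash
python3 g.py 0 205 48 45 5
```

```text
t 9.2 stand mm [ 15.9 210.8 167.7] F(stand) [-1.1  1.2  0.1] z [ 0.09 -0.63 -0.77] q [-0.82  0.95 -0.06  1.46  0.57  1.29 -1.05] n 5
tot [ 70.9 -15.9  96.6] [-1.8 -5.6 -2.2]
[14, -3, 19] [-0.4, -1.1, -0.4]
[15, -3, 19] [-0.4, -1.1, -0.4]
[15, -3, 19] [-0.4, -1.1, -0.4]
[15, -3, 18] [-0.4, -1.1, -0.4]
[16, -3, 18] [-0.4, -1.1, -0.4]
```

```bash
python3 -m creep '[15,-3,18,-0.4,-1.1,-0.4,15,-3,18,-0.4,-1.1,-0.4,16,-3,18,-0.4,-1.1,-0.4,16,-3,18,-0.4,-1.1,-0.4,16,-3,18,-0.4,-1.1,-0.4]'; python3 g.py 0 130 48 45 3
```

```text
clock: 9.62
tool_pos: [0.5091, 0.2807, 0.0516]
eef_rot: [0.59, 0.712, -0.235, 0.3]
contact_force: [-0.1, 0.9, -0.5]
opening: 0.004
t 9.62 stand mm [  7.  211.3  51.6] F(stand) [ 0.   0.9 -0.5] z [ 0.15 -0.69 -0.71] q [-0.89  1.14 -0.02  1.49  0.65  1.17 -1.18] n 3
tot [-55.3  -7.1  59.8] [ 0.8 -0.2 -0.8]
[-18, -2, 20] [0.3, -0.1, -0.3]
[-18, -2, 20] [0.3, -0.1, -0.3]
[-18, -2, 20] [0.3, -0.1, -0.3]
```

```bash
python3 -m creep '[-18,-2,20,0,0,-0.3,-18,-2,20,0,0,-0.3,-18,-2,20,0,0,-0.3,0,0,0,0,0,0]'; python3 g.py 0 120 48 45 3; python3 pic.py 6 side top
```

```text
clock: 9.95
tool_pos: [0.5148, 0.1961, 0.0406]
eef_rot: [0.581, 0.718, -0.242, 0.296]
contact_force: [1.0, -1.5, 1.2]
opening: 0.005
t 9.95 stand mm [ -3.8 127.2  40.6] F(stand) [ 0.7 -1.6  1.2] z [ 0.14 -0.69 -0.71] q [-0.82  1.12  0.02  1.66  0.74  1.01 -1.21] n 3
tot [-10.3   3.6  -0.1] [ 0.4 -0.   0.8]
[-3, 1, 0] [0.1, -0.0, 0.3]
[-3, 1, 0] [0.1, -0.0, 0.3]
[-3, 1, 0] [0.1, -0.0, 0.3]
```

View pics/side6.png

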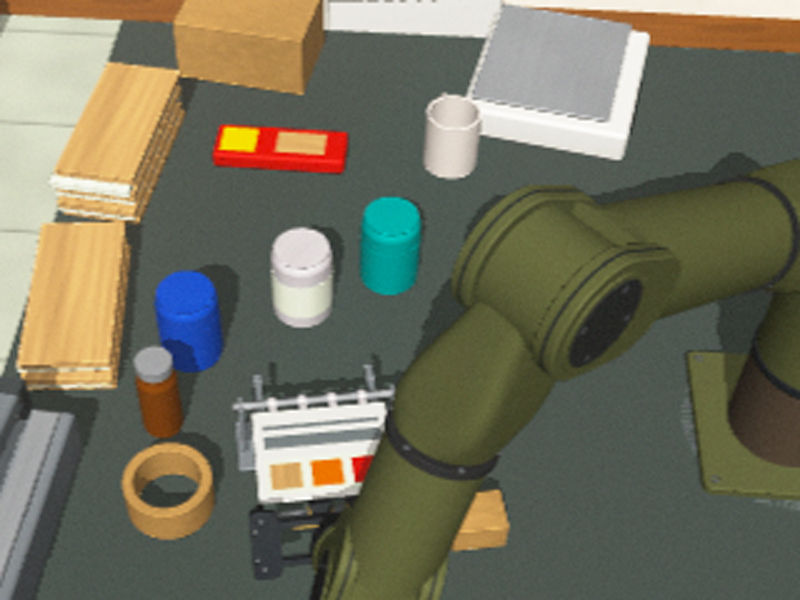

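View pics/top6.png

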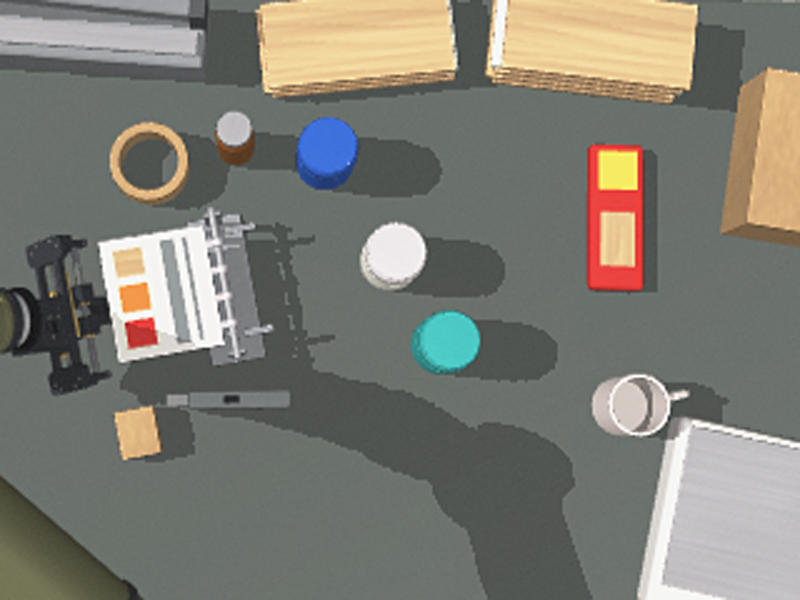

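```bash
python3 g.py 0 117 95 45 4;python3 -m creep '[-12,1,-7,0,0,0,-12,1,-7,0,0,0,-12,1,-7,0,0,0,-9,0,-7,0,0,0]'; python3 g.py 0 100 140 45 3; python3 pic.py 7 side top
```

```text
t 10.05 stand mm [ -2.8 133.6  39.6] F(stand) [-0.6  0.6 -0.6] z [ 0.15 -0.69 -0.71] q [-0.82  1.12  0.01  1.66  0.74  1.01 -1.21] n 4
tot [-50.7   2.4 -27.9] [ 0.7 -0.5  0.9]
[-13, 1, -7] [0.2, -0.1, 0.2]
[-13, 1, -7] [0.2, -0.1, 0.2]
[-13, 1, -7] [0.2, -0.1, 0.2]
[-13, 1, -7] [0.2, -0.1, 0.2]
clock: 10.38
tool_pos: [0.5196, 0.1947, 0.0938]
eef_rot: [0.58, 0.723, -0.237, 0.292]
contact_force: [-0.2, -0.2, -1.6]
opening: 0.006
t 10.38 stand mm [  0.7 124.9  93.8] F(stand) [-0.2 -0.2 -1.6] z [ 0.15 -0.68 -0.72] q [-0.8   1.02  0.    1.68  0.73  1.06 -1.15] n 3
tot [-50.   -1.4 -15.8] [ 0.8 -0.9  1. ]
[-17, 0, -5] [0.3, -0.3, 0.3]
[-17, 0, -5] [0.3, -0.3, 0.3]
[-17, 0, -5] [0.3, -0.3, 0.3]
```

View pics/side7.png

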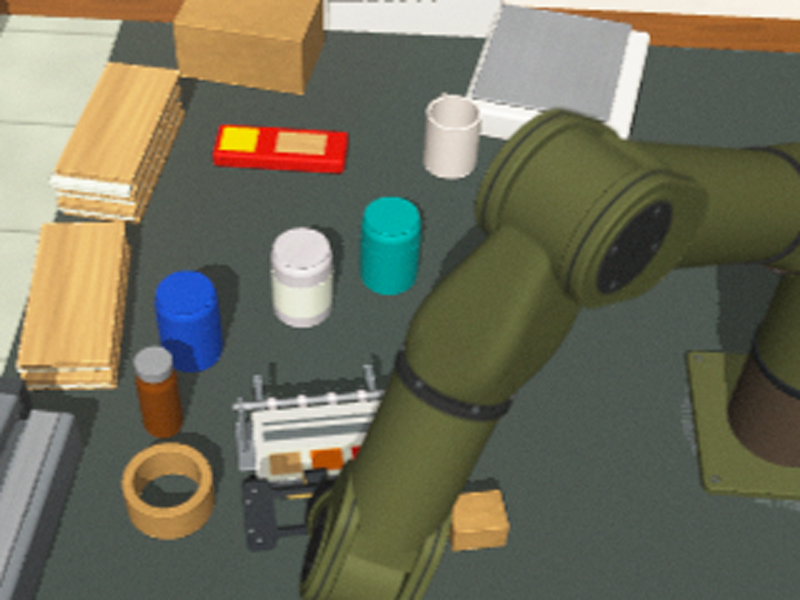

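View pics/top7.png

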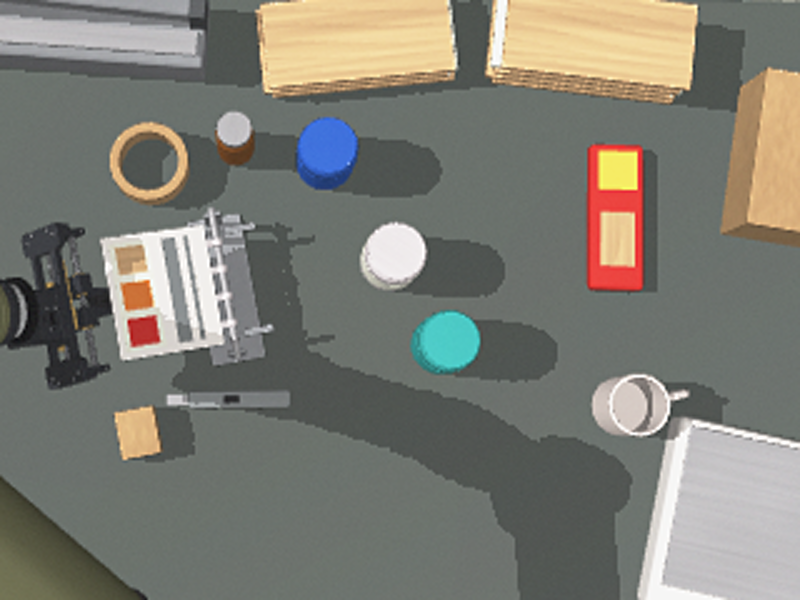

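```bash
python3 -m creep '[-16,0,-8,0,0,0,-17,0,-5,0,0,0,-17,0,-4,0,0,0]'; python3 g.py 0 80 167 45 3; python3 pic.py 8 side top
```

```text
clock: 10.73
tool_pos: [0.524, 0.1756, 0.1405]
eef_rot: [0.579, 0.725, -0.234, 0.29]
contact_force: [0.2, 0.6, -1.6]
opening: 0.009
t 10.73 stand mm [  1.3 105.3 140.5] F(stand) [ 0.3  0.5 -1.6] z [ 0.15 -0.67 -0.72] q [-0.77  0.94  0.    1.71  0.73  1.08 -1.09] n 3
tot [-36.6  -2.1  -1.7] [ 1.  -1.2  1.3]
[-12, -1, -1] [0.3, -0.4, 0.4]
[-12, -1, 0] [0.3, -0.4, 0.4]
[-12, -1, 0] [0.3, -0.4, 0.4]
```

View pics/side8.png

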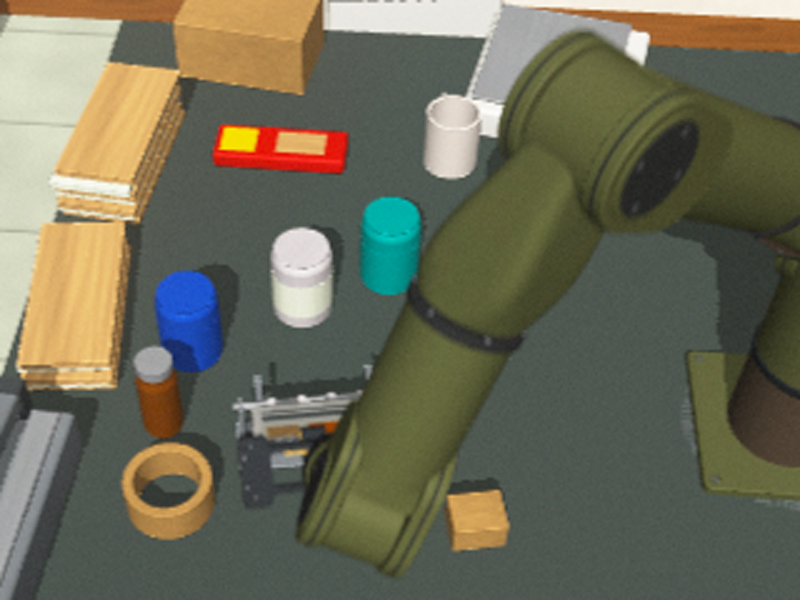

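View pics/top8.png

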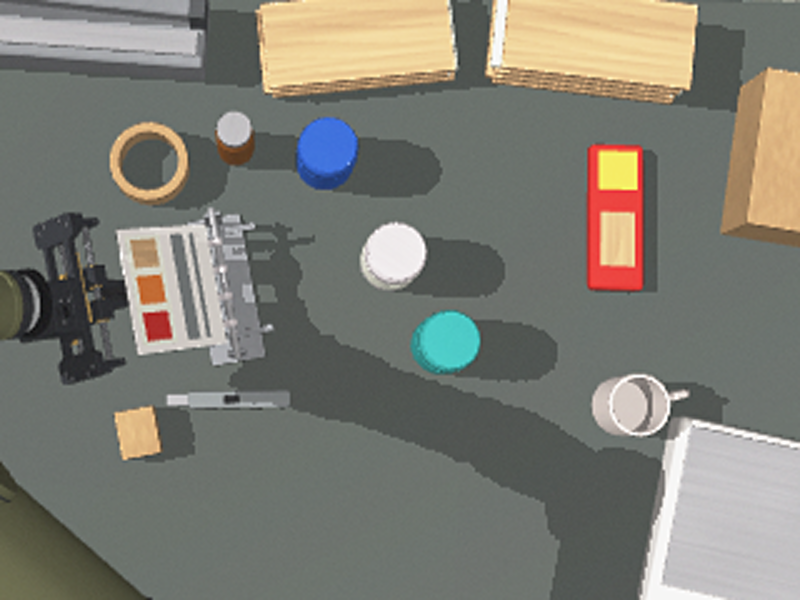

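```bash
python3 -m creep '[-14,0,-1,0,0,0,-14,0,0,0,0,0,-14,0,2,0,0,0]'; python3 g.py 0 48 189 45 3
```

```text
clock: 11.08
tool_pos: [0.531, 0.1466, 0.1691]
eef_rot: [0.578, 0.726, -0.232, 0.29]
contact_force: [-0.4, 1.5, -0.3]
opening: 0.003
t 11.08 stand mm [  2.6  75.5 169.1] F(stand) [-0.1  1.6 -0.3] z [ 0.15 -0.67 -0.72] q [-0.73  0.88  0.01  1.75  0.75  1.08 -1.06] n 3
tot [-33.6  -3.5   4.5] [ 1.2 -1.4  1.4]
[-11, -1, 1] [0.4, -0.5, 0.5]
[-11, -1, 2] [0.4, -0.5, 0.5]
[-11, -1, 2] [0.4, -0.5, 0.5]
```

```bash
python3 -m creep '[-13,0,1,0,0,0,-13,0,3,0,0,0,-12,0,5,0,0,0]'; python3 g.py 0 15 198 45 3; python3 pic.py 9 side top
```

```text
clock: 11.33
tool_pos: [0.539, 0.1104, 0.1907]
eef_rot: [0.578, 0.727, -0.232, 0.289]
contact_force: [-0.8, 0.7, -0.9]
opening: 0.003
t 11.33 stand mm [  3.5  38.4 190.7] F(stand) [-0.6  0.8 -0.9] z [ 0.15 -0.67 -0.72] q [-0.68  0.83  0.02  1.79  0.77  1.06 -1.02] n 3
tot [-22.   -4.2  10.8] [ 1.1 -1.5  1.4]
[-7, -1, 4] [0.4, -0.5, 0.5]
[-7, -1, 4] [0.4, -0.5, 0.5]
[-7, -1, 4] [0.4, -0.5, 0.5]
```

View pics/top9.png

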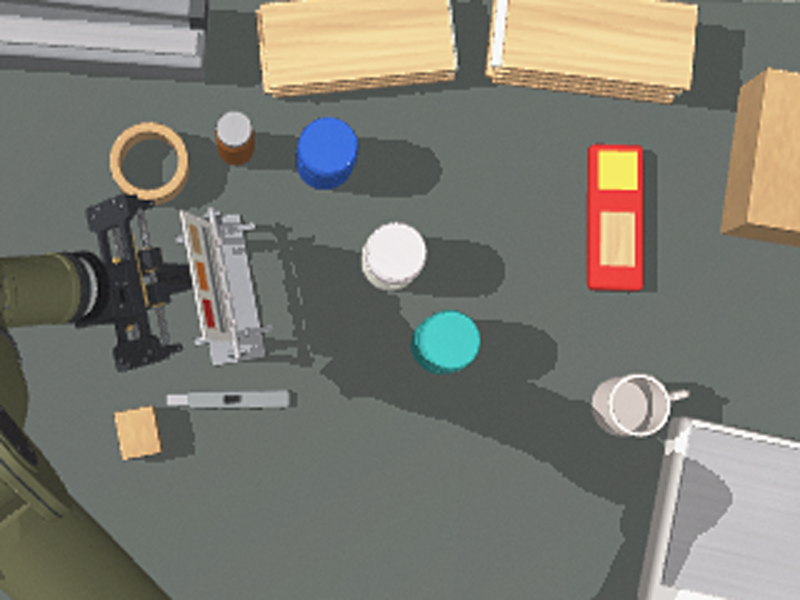

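View pics/side9.png

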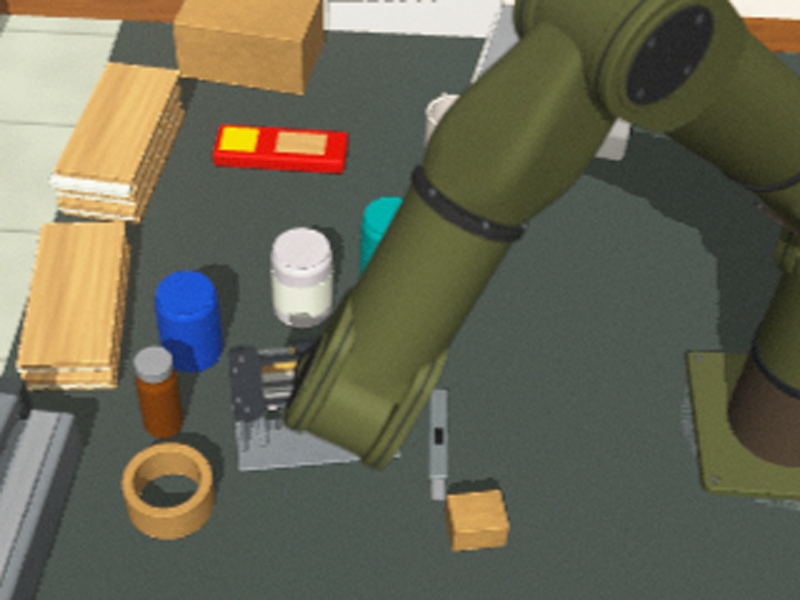

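```bash
python3 -m creep '[-12,-1,8,0,0,0,-12,-1,9,0,0,0,-11,-1,11,0,0,0,-10,-1,12,0,0,0]'; python3 g.py 0 -55 184 45 3; python3 pic.py 10 top
```

```text
clock: 11.77
tool_pos: [0.5505, 0.048, 0.1929]
eef_rot: [0.578, 0.727, -0.23, 0.29]
contact_force: [-0.1, 0.5, -1.0]
opening: 0.004
t 11.77 stand mm [  2.7 -25.  192.9] F(stand) [ 0.   0.5 -1. ] z [ 0.16 -0.67 -0.73] q [-0.6   0.81  0.06  1.86  0.85  0.97 -1.01] n 3
tot [-15.6  -3.7  27. ] [ 1.4 -1.6  1.4]
[-5, -1, 9] [0.5, -0.5, 0.5]
[-5, -1, 9] [0.5, -0.5, 0.5]
[-5, -1, 9] [0.5, -0.5, 0.5]
```

View pics/top10.png

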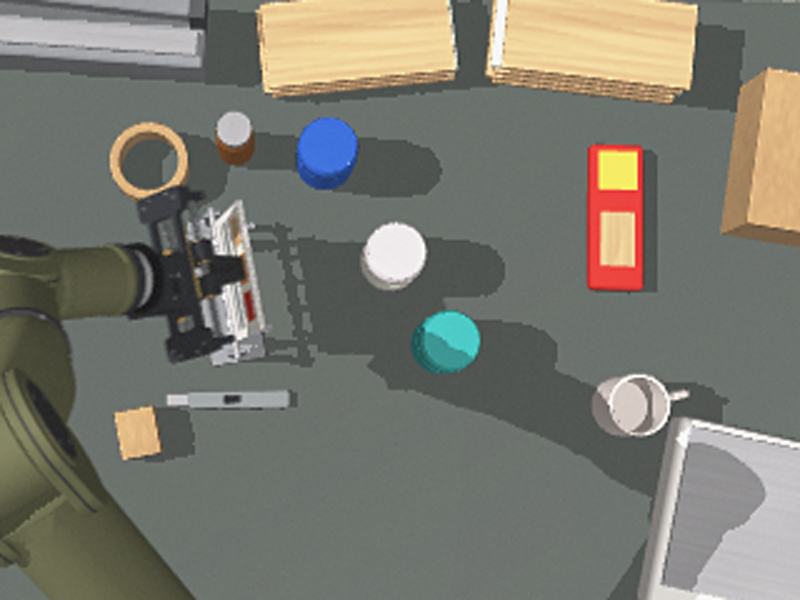

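```bash
python3 -m creep '[-6,-1,12,0,0,0,-5,-1,12,0,0,0,-4,-1,14,0,0,0,-2,-1,14,0,0,0]'; python3 g.py 0 -102 138 45 3; python3 pic.py 11 top
```

```text
clock: 12.15
tool_pos: [0.5574, -0.0093, 0.1681]
eef_rot: [0.58, 0.725, -0.233, 0.291]
contact_force: [0.1, 1.6, 0.6]
opening: 0.007
t 12.15 stand mm [ -1.5 -82.5 168.1] F(stand) [0.4 1.6 0.6] z [ 0.15 -0.67 -0.72] q [-0.54  0.84  0.1   1.92  0.95  0.86 -1.05] n 3
tot [ 6.7  1.  35.2] [ 1.1 -1.3  1.1]
[2, 0, 12] [0.4, -0.4, 0.4]
[2, 0, 12] [0.4, -0.4, 0.4]
[2, 0, 12] [0.4, -0.4, 0.4]
```

View pics/top11.png

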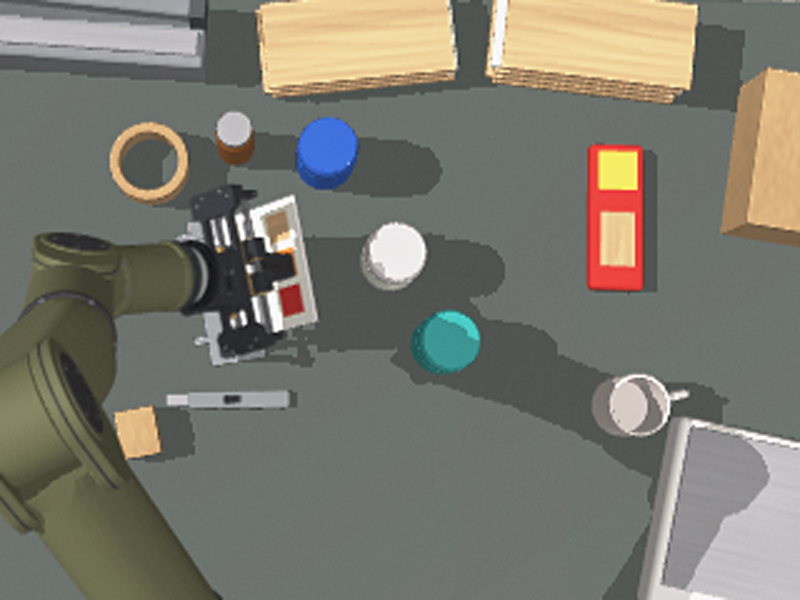

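```bash
python3 -m creep '[2,0,12,0,0,0,3,0,12,0,0,0,4,0,11,0,0,0]'; python3 g.py 0 -112 100 45 3; python3 -m creep '[6,0,10,0,0,0,6,0,10,0,0,0]'; python3 g.py 0 -112 84 45 3; python3 pic.py 12 top
```

```text
clock: 12.45
tool_pos: [0.5603, -0.0328, 0.1363]
eef_rot: [0.581, 0.723, -0.236, 0.292]
contact_force: [-0.6, -0.3, 1.1]
opening: 0.004
t 12.45 stand mm [  -3.2 -106.1  136.3] F(stand) [-0.6 -0.2  1.1] z [ 0.15 -0.68 -0.72] q [-0.51  0.9   0.13  1.94  1.01  0.79 -1.12] n 3
tot [20.9  3.2 30.2] [ 0.8 -0.9  1. ]
[7, 1, 10] [0.3, -0.3, 0.3]
[7, 1, 10] [0.3, -0.3, 0.3]
[7, 1, 10] [0.3, -0.3, 0.3]
clock: 12.62
tool_pos: [0.5614, -0.0395, 0.1121]
eef_rot: [0.581, 0.722, -0.237, 0.292]
contact_force: [0.7, -0.2, 0.3]
opening: 0.007
t 12.62 stand mm [  -3.5 -112.9  112.1] F(stand) [ 0.6 -0.3  0.3] z [ 0.15 -0.68 -0.72] q [-0.51  0.95  0.14  1.95  1.05  0.75 -1.17] n 3
tot [20.2  3.6 19.6] [ 0.7 -0.9  0.9]
[7, 1, 7] [0.2, -0.3, 0.3]
[7, 1, 6] [0.2, -0.3, 0.3]
[7, 1, 6] [0.2, -0.3, 0.3]
```

View pics/top12.png

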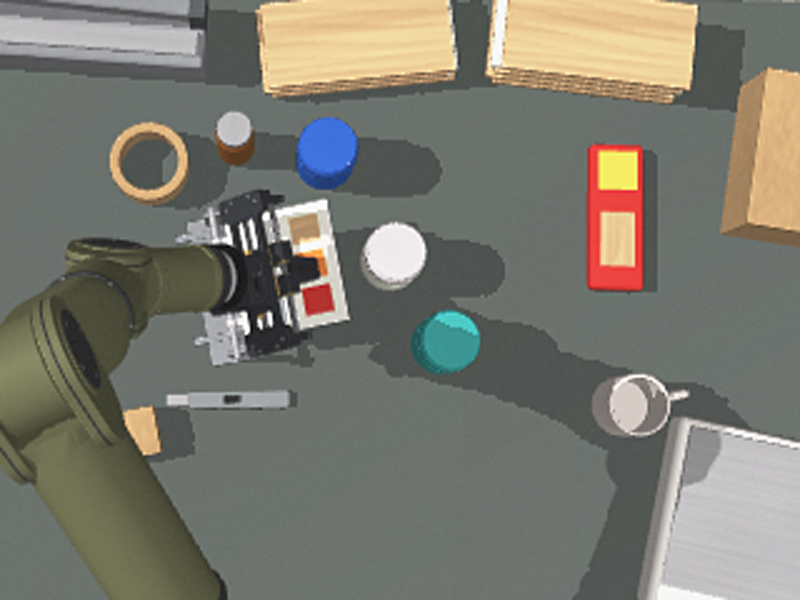

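```bash
python3 -m creep '[7,1,7,0,0,0,7,1,7,0,0,0,6,0,6,0,0,0]'; python3 g.py 0 -112 80 45 3; python3 -m creep '[4,0,3,0,0,0,3,0,3,0,0,0]';python3 g.py 0 -112 80 45 3
```

```text
clock: 12.92
tool_pos: [0.5626, -0.0406, 0.0857]
eef_rot: [0.58, 0.72, -0.241, 0.296]
contact_force: [-21.5, 38.9, 96.0]
opening: 0.005
t 12.92 stand mm [  -2.4 -114.3   85.7] F(stand) [-13.6  42.3  96. ] z [ 0.15 -0.69 -0.71] q [-0.52  1.01  0.16  1.94  1.08  0.73 -1.23] n 3
tot [5.6 2.5 2.5] [ 0.6 -0.1  0.9]
[2, 1, 1] [0.2, -0.0, 0.3]
[2, 1, 1] [0.2, -0.0, 0.3]
[2, 1, 1] [0.2, -0.0, 0.3]
clock: 13.08
tool_pos: [0.5626, -0.0403, 0.0876]
eef_rot: [0.578, 0.716, -0.246, 0.305]
contact_force: [-10.1, 12.9, 29.7]
opening: 0.004
t 13.08 stand mm [  -2.5 -114.    87.6] F(stand) [-7.5 14.6 29.7] z [ 0.15 -0.7  -0.69] q [-0.54  1.01  0.17  1.94  1.09  0.74 -1.24] n 3
tot [6.8 2.5 3.9] [0.8 1.1 0.7]
[2, 1, 1] [0.3, 0.4, 0.2]
[2, 1, 1] [0.3, 0.4, 0.2]
[2, 1, 1] [0.3, 0.4, 0.2]
```

```bash
python3 -m creep '[-6,0,-10,0,0,0,-10,0,-20,0,0,0,-15,0,-35,0,0,0,-15,0,-35,0,0,0,-10,0,-38,0,0,0]'; python3 -m creep '[0,0,-40,0,0,0,0,0,-40,0,0,0,0,0,-40,0,0,0,0,0,-40,0,0,0,0,0,0,0,0,0]'; python3 g.py 0 250 300 45; python3 pic.py 13 top side; python3 -c "
from plant import *
for n in('top','side'):
  for t in('tin','card'): print(n,t,find_in(t,n))"
```

```text
clock: 13.5
tool_pos: [0.5463, 0.0209, 0.2227]
eef_rot: [0.575, 0.717, -0.251, 0.304]
contact_force: [0.6, 0.5, 0.6]
opening: 0.006
clock: 13.92
tool_pos: [0.5218, 0.1468, 0.3409]
eef_rot: [0.575, 0.719, -0.244, 0.303]
contact_force: [0.1, 0.8, 0.6]
opening: 0.007
t 13.92 stand mm [ -6.4  77.5 340.9] F(stand) [0.3 0.8 0.6] z [ 0.16 -0.7  -0.7 ] q [-0.77  0.65  0.03  1.64  0.67  1.37 -0.83] n 5
tot [149.4  11.1 -95.1] [1.  0.8 1.2]
[30, 2, -19] [0.2, 0.2, 0.2]
[30, 2, -19] [0.2, 0.2, 0.2]
[30, 2, -19] [0.2, 0.2, 0.2]
[30, 2, -19] [0.2, 0.2, 0.2]
[30, 1, -19] [0.2, 0.2, 0.2]
top tin [{'xy': [300.6, 151.4], 'score': 0.88}, {'xy': [327.4, 192.9], 'score': 0.58}, {'xy': [349.6, 223.8], 'score': 0.58}]
top card [{'xy': [285.0, 196.9], 'score': 0.59}]
side tin [{'xy': [267.4, 170.7], 'score': 0.73}, {'xy': [226.0, 198.1], 'score': 0.7}, {'xy': [298.7, 153.3], 'score': 0.37}]
side card [{'xy': [268.9, 216.9], 'score': 0.93}]
```

View pics/top13.png

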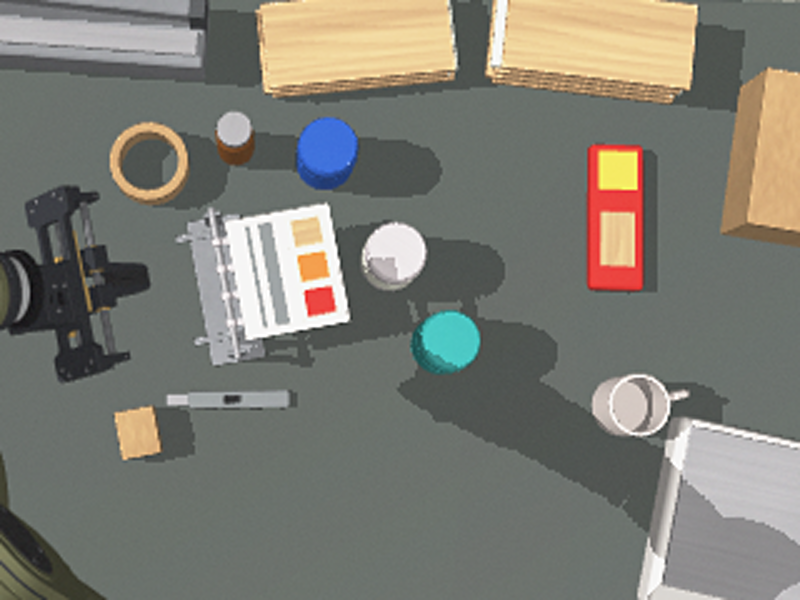

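View pics/side13.png

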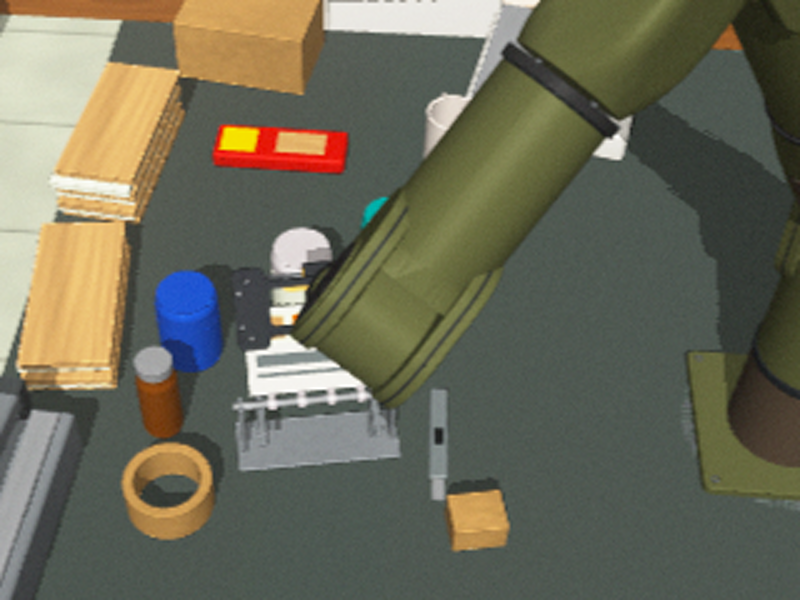

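```bash
python3 -m creep '[28,0,-28,0,0,0,28,0,-28,0,0,0,28,0,-28,0,0,0,28,0,-28,0,0,0,28,0,-28,0,0,0]'; python3 -m creep '[28,0,-28,0,0,0,28,0,-28,0,0,0,0,0,0,0,0,0,0,0,0,0,0,0]'; python3 pic.py 14 top side; python3 - <<'E'
import cv2
for n in("top","side"):
    im=cv2.imread(f"pics/{n}14.png")
    c=im[180:380,200:440] if n=="top" else im[220:420,220:460]
    cv2.imwrite(f"pics/{n}14z.png",cv2.resize(c,None,fx=3,fy=3))
E
```

```text
clock: 14.63
tool_pos: [0.484, 0.3149, 0.3296]
eef_rot: [0.584, 0.703, -0.266, 0.305]
contact_force: [1.8, 1.0, 0.2]
opening: 0.009
clock: 14.97
tool_pos: [0.4674, 0.3995, 0.3171]
eef_rot: [0.581, 0.705, -0.27, 0.305]
contact_force: [1.1, -0.7, 0.7]
opening: 0.005
```

View pics/top14z.png

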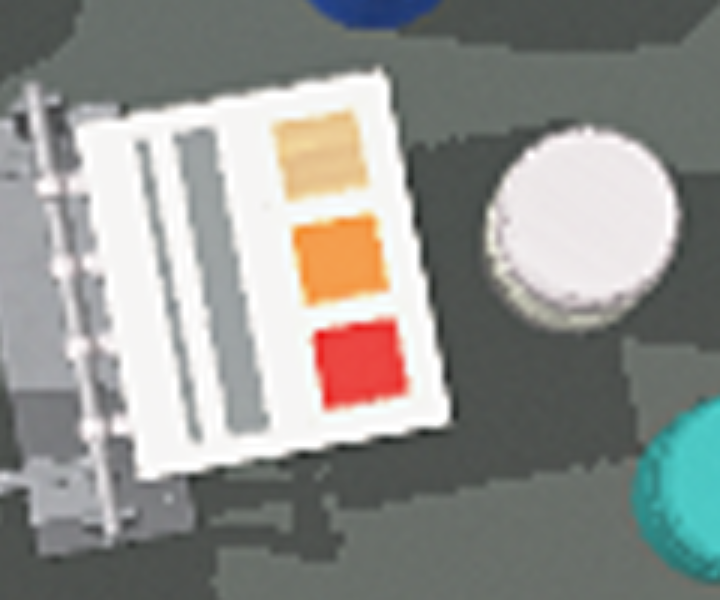

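View pics/side14z.png

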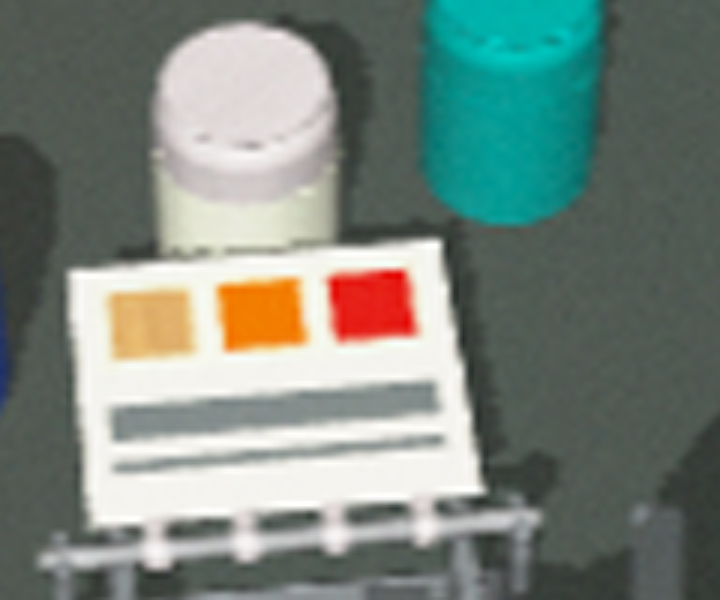

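```bash
python3 - <<'E'
from h import *
from g import S0,RS
f=lambda v:(RS.inv().apply(v-S0)*1000).round(1)
T=lambda x,y:(170+(200+x/3)/2.5,90+(180+y/3)/2.5); S=lambda x,y:(150+(220+x/3)/2.5,70+(220+y/3)/2.5)
print("free corners",f(tri(T(385,68),S(70,270))),f(tri(T(452,424),S(442,240))))
print("hinge corners",f(tri(T(78,122),S(90,526))),f(tri(T(143,480),S(482,492))))
print("spine ends",f(tri(T(33,85),S(42,556))),f(tri(T(112,540),S(535,518))))
print("tin top",f(tri(T(588,215),S(246,80))))
E
```

```text
free corners [  78.  -146.2   79.7] [ -72.9 -146.7   79.5]
hinge corners [ 78.2 -16.5  77.7] [-72.6 -17.3  77.5]
spine ends [96.6 -0.9 81.6] [-92.8  -1.   78.9]
tin top [  -0.4 -214.3  111.2]
```

```bash
python3 -c "
from plant import *
s=get_state();print(s['clock'],s['contact_force']);print(finish_job())"
```

```text
15.0667 [-0.8340377   0.12183005 -0.50145928]
the job is handed in; nothing more can be done
None
```

I pushed the tin clear, flipped the card over its spine and pressed it flat, then handed the job in at 15.1 s. No verdict is reported.

**Tin:** Last measured at y ≈ -214 mm in the stand's frame (limit -180 mm), upright and on the bench. I pushed it twice. After the first push it was at about -188 mm, and I wanted more margin.

**Card:** The hinge-side corners triangulated to z ≈ 78 mm and the free corners to z ≈ 80 mm. That is about 2 mm of difference, so the leaf lies flat on the -y side.

**Robot:** It was about 0.3 m from the stand at hand-in, with no contact force.

**One thing was rougher than planned:** when the card reached its stop, the wrist force read about 107 N, against the 120 N limit. I backed off straight away. That is an end-of-call reading, so the peak may have been higher. I believe only the fingertips touched the card at that point, judging from the tip height.

**Other things:** In the last pictures the bystanders and the blue and turquoise look-alikes were where they started. I compared them by eye and did not measure their final positions. The second red pack was outside the zoomed views and I never checked it, but the arm did not go near it.

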